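# Drag the carton out from under the riser and stow the tape measure

### The arm

A 6-joint arm with a two-finger parallel gripper is mounted at the origin on a cart in front of the work surface, level with it; the furniture and walls round the work are solid. World frame = base frame: x ahead of the robot, y to its left, z up, the work surface at z = 0. Lengths are in mm, angles in rad, forces in N, time in s.
With the tool pointing down it reaches from about 350 to 975 mm from the base axis. Payload 7.1 kg.
Tool frame: the origin (TCP) lies at the very end of the fingers, on their centre line; the grasp point (between the pads) lies 19 mm behind it (ctrl.tcp_to_grasp is the distance from the TCP to the grasp point, in mm); z points along the fingers, x is the direction in which the jaws open and shut, and the axes are right-handed (so a half turn about z gives the same grasp; the last joint's range is limited). The gripper opens to 88 mm and grips with 3 to 60 N. Pads are 20 mm wide; open, the fingers measure 115 mm over their backs; the gripper's body (75 mm by 178 mm) begins 61 mm behind the grasp point.
Start: joints at [-1.162, 0.423, 1.63, -0, 1.089, -0.019], TCP at [259.309, -568.651, 222.675] pointing down, gripper open.
Joint ranges: [-3, 3], [-0.9, 2.11], [0.09, 2.58], [-1.31, 4.45], [0.11, 2.69], [-2.54, 2.54]. Speed limits (rad/s): [2.39, 2.39, 3.01, 3.14, 3.14, 3.14].

### API

Orientations are given as a rotation vector (axis times angle).
In Python, from workcell import get_obs, viewer, ctrl, masks_of gives the robot as it stands. The module is installed in compiled form; this text tells all that it offers.
- The arm moves only by the shell command python3 -m inch 'ROWS'. ROWS is JSON, a list of rows, each an object of numbers: "tx", "ty", "tz": the shift along the tool's x, y, z in cm; "ax", "ay", "az": the turn, a rotation vector about the tool's x, y, z in degrees; "jaw": the opening, from 0 (shut) to 1 (fully open). In form: [{"tx": .., "ty": .., "tz": .., "ax": .., "ay": .., "az": .., "jaw": ..}, ...]. A call has 1 to 12 rows; each row shifts and turns the commanded pose from where the row before left it, along the tool's axes as they then stand; what a row does not reach is not made up. A row lasts 1/8 s, in which the tool goes at most 62.5 mm and 10.7 degrees, less where a joint would pass 70% of its speed; a pose out of reach is approached as far as the arm can. A call is refused whole if a number of a shift passes 6.25 or a number of a turn 10.7, either way. A call with a gripper value outside its range is refused whole. The fingers move at their own pace and stop on an object; the grip force is fixed at half the most. Time passes only in rows, so rows that do not move let the fingers close. It gives the time, the measured TCP pose, the force and the opening at its end, in the units of the state.
- get_obs(): the state, without advancing time (a new reading comes with each control period).
- viewer.get_image(name): name is "scene" or "top" or "wrist"; returns (picture, depth): 420x560x3 uint8, red, green, blue; 420x560 float32, mm along the optical axis (not along the pixel's ray), 0 where there is no reading.
- viewer.get_calibration(name): a dict with "fx", "fy", "cx", "cy" (pixels), "rvec" (rotation vector, rad) and "tvec" (3), from world to camera coordinates, as OpenCV has them. Camera axes: x right, y down, z forward; pixel columns grow to the right and rows downward; lengths in mm; the calibration is good to about 2 mm. A picture is of the moment at which its call begins: read the wrist's pose just before it. get_calibration takes no time and is no camera call; for the wrist camera it gives the pose at the moment of the call.
- ctrl.close_job(): hands the job in, once; it reports no verdict.
Trained networks look in the newest picture that a camera, given by its name, has taken for a name from the list of things; names that differ only in an ending like _2 or _b are one class to them, and where a whole thing is asked for, a point or a joint stands for the part that bears it (a point fixed in the world has none). Each returns a list of dicts, best first, with "score" (0 to 1); they miss things now and then, are a little off and sometimes report something else, mostly with a low value. They report only what shows in the picture. A call takes as long as a camera call. They do not tell look-alikes from the thing itself.
- masks_of(camera, thing): "pixels" (420x560 bool, what is visible of it) and "location" ([column, row] in pixels, amid what is visible of it).
The state is a dict: "t": time; "qpos": joint angles; "qvel": joint speeds; "joint_torque": joint torques, N m; "ee_pos": TCP position; "orientation": TCP orientation; "ft_force": force on the tool from outside, world axes, zero at the start; "moment": the same for the moment, N m; "width": finger opening in mm.
Only numpy, scipy, OpenCV 4.12 (cv2) and the standard library are available. Lean on these libraries where they do the work, as an engineer would, in place of code of your own. Each camera call takes 0.05 s, during which the arm holds its last target. There are 200 camera calls.

### The job

The small open cardboard carton stands deep under the low bench riser. Take the drag hook by its wooden handle, hook its blade over the carton's front lip and drag the carton forward until no part of it is under the riser's roof, without touching the carton with the gripper while it is still under there. Then lay the hook flat on the bench clear of the carton and put the tape measure into the carton; do not tip the carton or disturb the sanding block or the pliers.

Things in the scene. Friction and masses are not known exactly. Their poses are not given: they have to be found in the camera images.
- riser: low fixed riser shelf of pale wood on the bench, 200 mm deep, 300 mm wide, 150 mm high: a roof board 15 mm thick (underside at 135 mm) on two side panels, open in front. Origin on the bench under the middle of the roof's front edge; its x axis points into the depth of the riser (away from the robot), y to its left, z up
- carton: small open brown cardboard carton, 116 mm deep (its x), 160 mm wide (its y), 60 mm high, walls 4 mm, 0.25 to 0.5 kg, loose, slides on the bench and across the narrow slot (about 30 mm) between the bench boards in front of the riser. Origin at the centre of its underside; its front wall, the one toward the open front of the riser, is at x = -58 mm (outer face). It starts under the riser, 35 to 60 mm behind the roof's front edge, turned nearly as the riser is
- lip (a point): middle of the top edge of the carton's front wall, 60 mm above the carton's underside
- hook_handle (a point): centre of the handle of the drag hook: a wooden bar 110 mm long (x), 26 mm wide (y), 30 mm high (z). Frame: x runs along the handle toward the blade, z up; 15 mm above the hook's underside. From the handle a steel shank, 8 mm thick, runs along x with its underside 23 mm above the hook's underside to the blade. The hook weighs 0.16 kg and stands on handle and blade with the blade pointing down; it starts standing so on the bench, blade roughly away from the robot
- hook_blade (a point): middle of the lower edge of the drag hook's blade, a steel plate 5 mm thick (x), 44 mm wide (y) and 32 mm high that points down from the end of the shank; the lower edge is level with the underside of the handle and 165 mm from the handle's centre along the hook's x
- tape_center (a point): centre of the case of the yellow and black tape measure, which stands upright on the bench: case 30 mm thick (x), 68 mm long (y), 64 mm high, a small button on top to 70 mm, and a tongue at its foot that reaches to 50 mm from the centre in -y; this point is 32 mm above its underside
- sanding_block: brown block 60 x 100 x 31 mm lying on the bench, to be left alone; origin at the centre of its underside
- pliers: pliers with red handles, 65 x 131 x 12 mm, lying on the bench, to be left alone; origin at the centre of the underside
Mind the look-alikes: they are no part of the job. There is more than one size of the carton; the job needs the larger. What is shaped like the part that bears tape_center but orange is not meant.

How it is judged:
By the outcome, as a careful person would: the job done as asked, in the order asked, and still so for the second after the job is handed in, with the robot touching nothing.
It also fails if it takes over 72 s, if anything falls off the work surface, if the arm or the gripper's body presses on something with over 40 N, if the wrist force passes 120 N, or if a joint passes its speed limit or range.

## Working session

There is one attempt and no reset: what is moved stays moved. The work goes in short steps, Python scripts to look and compute and a shell command to move; the robot and the scene stay as the last step left them, time stands still between calls to the robot, and variables do not carry over. Pictures are saved under pics/ and viewed, about 8 in all and at most 12, crops included, and the job is handed in when it is done.

```bash
mkdir -p pics
cat > h.py <<'E'
import numpy as np, cv2
from workcell import get_obs, viewer, ctrl, masks_of
def cal(n):
    c=viewer.get_calibration(n); R=cv2.Rodrigues(np.array(c["rvec"],float))[0]
    return c,R,np.array(c["tvec"],float).reshape(3)
def shot(n,fn=None):
    C=cal(n); im,d=viewer.get_image(n)
    if fn: cv2.imwrite("pics/"+fn,im[:,:,::-1])
    return im,d,C
def pts(d,C,mask):
    c,R,t=C; v,u=np.nonzero(mask&(d>0)); z=d[v,u]
    P=np.stack([(u-c["cx"])/c["fx"]*z,(v-c["cy"])/c["fy"]*z,z],1)
    return (P-t)@R
def proj(p,C):
    c,R,t=C; q=R@np.array(p,float)+t
    return c["fx"]*q[0]/q[2]+c["cx"],c["fy"]*q[1]/q[2]+c["cy"]
def st():
    o=get_obs(); R=cv2.Rodrigues(np.array(o["orientation"],float))[0]
    print("t",round(o["t"],2),"tcp",np.round(o["ee_pos"],1),"x",R[:,0].round(3),"y",R[:,1].round(3),"z",R[:,2].round(3),"F",np.round(o["ft_force"],1),"w",round(float(o["width"]),1),"q",np.round(o["qpos"],2))
    return o,R
E
python3 - <<'E'
from h import *
st()
ims=[]
for n in ["top","scene"]:
    im,d,C=shot(n,n+"0.png")
    for th in ["riser","carton","hook_handle","tape_center","sanding_block","pliers"]:
        for m in masks_of(n,th)[:3]:
            if m["score"]<.3: continue
            P=pts(d,C,m["pixels"])
            if len(P)<5: continue
            hi=P[P[:,2]>np.percentile(P[:,2],60)]
            r=cv2.minAreaRect(P[:,:2].astype(np.float32))
            print(n,th,round(m["score"],2),np.round(m["location"]),"med",np.median(P,0).round(),"lo",np.percentile(P,2,axis=0).round(),"hi",np.percentile(P,98,axis=0).round(),"rect",np.round(r[0]),np.round(r[1]),round(r[2]))
a=cv2.imread("pics/top0.png");b=cv2.imread("pics/scene0.png")
E
```

```text
t 0.0 tcp [ 259.1 -568.1  221.9] x [ 0.415 -0.91  -0.002] y [-0.91  -0.415 -0.   ] z [-0.001  0.001 -1.   ] F [-0.5  0.5 -0.2] w 87.6 q [-1.16  0.42  1.63 -0.    1.09 -0.02]
top riser 0.87 [277. 153.] med [752. -29. 149.] lo [ 657. -184.   17.] hi [862. 107. 157.] rect [339.   3.] [ 328. 1257.] 84
top carton 0.95 [278. 182.] med [710. -28.  31.] lo [ 699. -110.   -4.] hi [724.  45.  64.] rect [724. -18.] [ 81. 180.] 20
top carton 0.94 [272. 266.] med [391.  88.   7.] lo [330.  30.  -4.] hi [436. 149.  45.] rect [386.  90.] [122.  89.] 68
top tape_center 0.78 [173. 305.] med [315. 441.  53.] lo [293. 413.  -4.] hi [356. 483.  67.] rect [335. 446.] [86. 50.] 47
top tape_center 0.76 [202. 272.] med [398. 325.  54.] lo [376. 299.  -1.] hi [447. 355.  69.] rect [420. 326.] [88. 50.] 32
top pliers 0.62 [190. 201.] med [726. 320.   9.] lo [701. 262.  -1.] hi [763. 383.  18.] rect [729. 324.] [ 66. 129.] 4
scene riser 0.64 [229. 175.] med [743.  35. 148.] lo [ 654. -189.    7.] hi [858. 112. 154.] rect [ 835. -146.] [329. 531.] 6
scene carton 0.77 [315. 256.] med [387.  82.  17.] lo [327.  25.  -1.] hi [436. 153.  44.] rect [391.  69.] [154. 122.] 70
scene carton 0.49 [250. 194.] med [709. -53.  33.] lo [ 700. -111.    2.] hi [717.   9.  62.] rect [708. -50.] [ 10. 130.] 6
scene hook_handle 0.89 [347. 176.] med [ 473. -341.   23.] lo [ 401. -408.   -3.] hi [ 618. -320.   35.] rect [ 519. -377.] [ 75. 254.] 78
scene tape_center 0.95 [264. 300.] med [404. 338.  44.] lo [375. 307.   3.] hi [449. 356.  67.] rect [416. 314.] [83. 85.] 11
scene tape_center 0.92 [268. 346.] med [318. 455.  44.] lo [291. 397.  -2.] hi [365. 479.  67.] rect [336. 431.] [79. 93.] 30
scene sanding_block 0.62 [294. 154.] med [ 705. -360.   28.] lo [ 676. -460.   -3.] hi [ 748. -320.   36.] rect [ 716. -393.] [ 88. 165.] 10
scene pliers 0.54 [176. 262.] med [720. 318.   9.] lo [697. 266.  -2.] hi [757. 374.  15.] rect [734. 314.] [121.  67.] 79
```

View pics/top0.png

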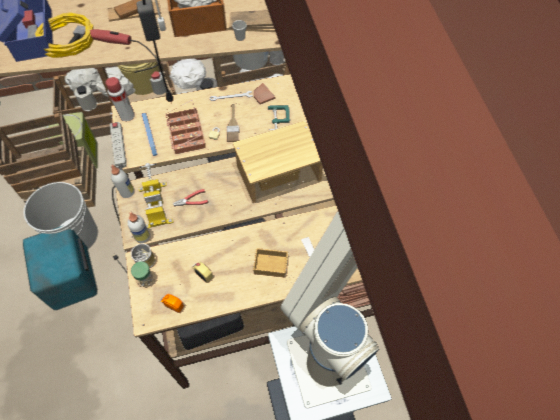

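View pics/scene0.png

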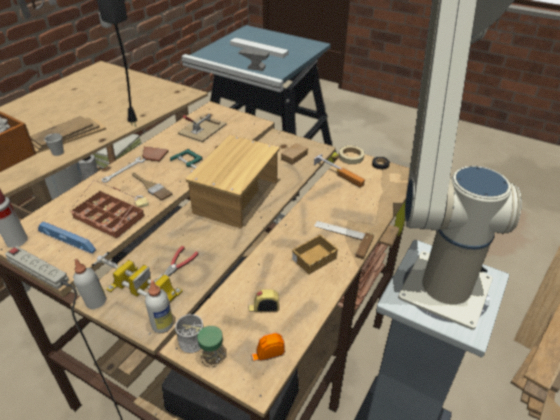

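The yellow/black tape is at scene (264,300), and the orange look-alike is at (270,347). The larger carton is under the riser at (250,194), and the small one is in the open at (315,255). The hook looks to be the orange-handled thing at (347,176). I'll confirm all of these in one enlarged crop and fit poses from it.

Run:
```python
from h import *
b=cv2.imread("pics/scene0.png")
f=lambda x0,y0,w,h:cv2.resize(b[y0:y0+h,x0:x0+w],(400,300),interpolation=cv2.INTER_CUBIC)
cv2.imwrite("pics/c1.png",np.vstack([np.hstack([f(285,135,120,90),f(190,140,120,90)]),np.hstack([f(220,275,120,90),f(290,200,120,90)])]))
im,d,C=shot("scene")
def cloud(th,i=0):
    return pts(d,C,cv2.erode(masks_of("scene",th)[i]["pixels"].astype(np.uint8),np.ones((2,2)))>0)
P=cloud("hook_handle"); print(len(P))
top=P[(P[:,2]>18)&(P[:,2]<40)]; 
for x in range(380,660,20):
    q=top[(top[:,0]>=x)&(top[:,0]<x+20)]
    if len(q): print(x,len(q),q.mean(0).round(1),np.ptp(q[:,1]).round(1),q[:,2].max().round(1))
P=cloud("riser"); t=P[(P[:,2]>143)&(P[:,2]<158)]; t=t[np.abs(t[:,2]-150)<6]
r=cv2.minAreaRect(t[:,:2].astype(np.float32));print("roof",r, cv2.boxPoints(r).round(1).tolist(), np.median(t[:,2]))
for i in (0,1):
    P=cloud("tape_center",i); t=P[(P[:,2]>55)&(P[:,2]<72)]; r=cv2.minAreaRect(t[:,:2].astype(np.float32)); print("tape",P.mean(0).round(),r,cv2.boxPoints(r).round().tolist())
```

```text
327
400 29 [ 409.2 -327.5   26. ] 28.5 33.7
420 28 [ 429.4 -331.9   27. ] 33.2 34.7
440 30 [ 450.4 -336.2   26.1] 27.4 33.6
460 30 [ 469.6 -341.7   27.1] 34.8 32.8
480 29 [ 490.  -348.    26.9] 27.7 33.6
500 20 [ 509.  -353.3   27.9] 19.5 34.1
520 7 [ 529.6 -360.2   29.7] 10.2 32.2
540 10 [ 550.4 -366.8   28.2] 13.9 35.2
560 5 [ 571.4 -374.2   27.5] 6.9 30.4
580 9 [ 591.6 -376.4   30.7] 10.9 34.5
600 14 [ 610.9 -378.5   26.6] 45.7 36.0
roof ((758.625244140625, -37.09086608886719), (200.77281188964844, 299.22589111328125), 5.942626953125) [[643.2999877929688, 101.30000305175781], [674.2999877929688, -196.3000030517578], [874.0, -175.5], [843.0, 122.0999984741211]] 150.00668048050838
tape [401. 338.  41.] ((403.561279296875, 333.3428649902344), (49.95777130126953, 26.200918197631836), 38.321414947509766) [[376.0, 328.0], [392.0, 308.0], [431.0, 339.0], [415.0, 359.0]]
tape [316. 456.  41.] ((317.8311462402344, 448.7286682128906), (50.413944244384766, 30.25766944885254), 57.64503479003906) [[292.0, 436.0], [317.0, 419.0], [344.0, 462.0], [319.0, 478.0]]
```

View pics/c1.png

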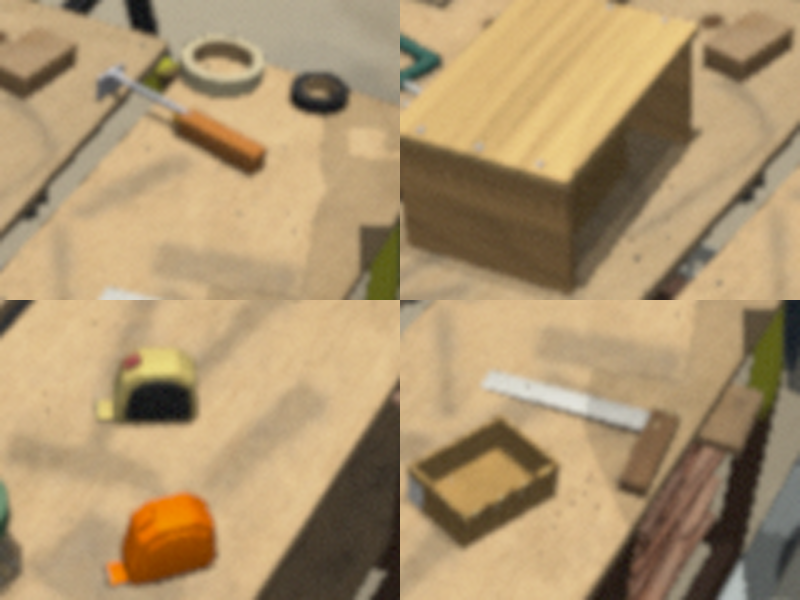

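The crop confirms four things:
- **Hook:** the orange-wood handle with steel shank and blade, handle centre about (456,-339), heading about -16°. The try-square at scene (345,232) is not it.
- **Tape:** the yellow/black one. The orange one is the decoy.
- **Carton:** the larger one is inside the riser.
- **Riser:** front-edge middle about (659,-48), yaw +5.9°, roof height 150 ✓.

Next I'll move above the hook.

```bash
python3 -m inch '[{"tx":-1.5,"ty":-3.6,"jaw":1},{"tx":-1.5,"ty":-3.6,"jaw":1},{"tx":-1.5,"ty":-3.6,"jaw":1},{"tx":-1.5,"ty":-3.6,"jaw":1},{"tx":-1.5,"ty":-3.6,"jaw":1},{"tx":-1.5,"ty":-3.6,"jaw":1},{"tx":-1.5,"ty":-3.6,"jaw":1},{"tx":-1.3,"ty":-3.4,"jaw":1}]' && python3 -m inch '[{"az":8,"jaw":1},{"az":8,"jaw":1},{"az":8,"jaw":1},{"az":8,"jaw":1},{"az":8,"jaw":1},{"jaw":1},{"jaw":1}]'
python3 - <<'E'
from h import *
st()
im,d,C=shot("wrist","w1.png")
for m in masks_of("wrist","hook_handle")[:2]:
    P=pts(d,C,m["pixels"]); t=P[(P[:,2]>18)&(P[:,2]<40)]
    print(m["score"],len(P),np.percentile(P,[1,50,99],axis=0).round())
    b=P[P[:,2]>24]
    for r in (b[b[:,0]<500],b[b[:,0]<540],b):
        if len(r)>9: R=cv2.minAreaRect(r[:,:2].astype(np.float32)); print(R)
    x=t[:,0]
    for a in range(380,660,20):
        q=t[(x>=a)&(x<a+20)]
        if len(q): print(a,len(q),((np.percentile(q[:,:2],1,axis=0)+np.percentile(q[:,:2],99,axis=0))/2).round(1),np.ptp(q[:,1]).round(1),np.median(q[:,2]).round(1))
E
```

```text
t 0.95 tcp [ 259.3 -568.7  222.7] x [ 0.415 -0.91   0.   ] y [-0.91  -0.415 -0.   ] z [ 0. -0. -1.] F [ 0.8 -0.3  0.7] w 87.8 q [-1.16  0.42  1.63  0.    1.09 -0.02]$[0]: bad value
```

View pics/w1.png

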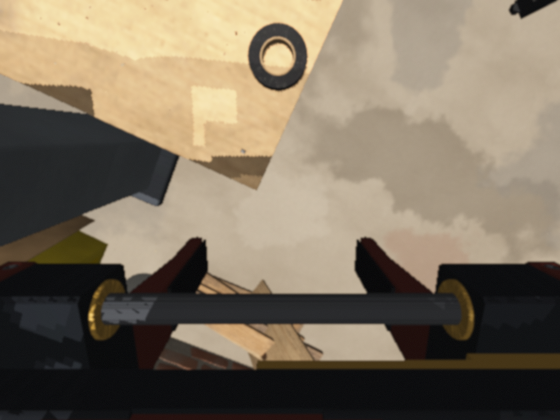

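The first call was refused, so the arm hasn't moved and the picture shows only the start view. I'll retry with complete rows.

```bash
python3 -m inch '[{"tx":-1.5,"ty":-3.6,"tz":0,"ax":0,"ay":0,"az":0,"jaw":1},{"tx":-1.5,"ty":-3.6,"tz":0,"ax":0,"ay":0,"az":0,"jaw":1},{"tx":-1.5,"ty":-3.6,"tz":0,"ax":0,"ay":0,"az":0,"jaw":1},{"tx":-1.5,"ty":-3.6,"tz":0,"ax":0,"ay":0,"az":0,"jaw":1},{"tx":-1.5,"ty":-3.6,"tz":0,"ax":0,"ay":0,"az":0,"jaw":1},{"tx":-1.5,"ty":-3.6,"tz":0,"ax":0,"ay":0,"az":0,"jaw":1},{"tx":-1.5,"ty":-3.6,"tz":0,"ax":0,"ay":0,"az":0,"jaw":1},{"tx":-1.3,"ty":-3.4,"tz":0,"ax":0,"ay":0,"az":0,"jaw":1}]'
```

```text
t: 2.05
ee_pos: [471.4, -341.6, 222.8]
orientation: [2.643, -1.699, 0.0]
ft_force: [-0.5, -0.4, 0.1]
width: 88.0
```

```bash
python3 -m inch '[{"tx":0,"ty":0,"tz":0,"ax":0,"ay":0,"az":8,"jaw":1},{"tx":0,"ty":0,"tz":0,"ax":0,"ay":0,"az":8,"jaw":1},{"tx":0,"ty":0,"tz":0,"ax":0,"ay":0,"az":8,"jaw":1},{"tx":0,"ty":0,"tz":0,"ax":0,"ay":0,"az":8,"jaw":1},{"tx":0,"ty":0,"tz":0,"ax":0,"ay":0,"az":8,"jaw":1},{"tx":0,"ty":0,"tz":0,"ax":0,"ay":0,"az":0,"jaw":1}]'
python3 - <<'E'
from h import *
st()
im,d,C=shot("wrist","w2.png")
for m in masks_of("wrist","hook_handle")[:2]:
    P=pts(d,C,m["pixels"]); t=P[(P[:,2]>18)&(P[:,2]<40)]
    print(m["score"],len(P),np.percentile(P,[1,50,99],axis=0).round())
    x=t[:,0]
    for a in range(380,660,20):
        q=t[(x>=a)&(x<a+20)]
        if len(q): print(a,len(q),((np.percentile(q[:,:2],1,axis=0)+np.percentile(q[:,:2],99,axis=0))/2).round(1),np.ptp(q[:,1]).round(1),np.median(q[:,2]).round(1))
E
```

```text
t: 2.8
ee_pos: [470.6, -342.6, 222.7]
orientation: [-1.903, 2.499, -0.0]
ft_force: [1.1, 0.3, 0.6]
width: 88.0
t 2.8 tcp [ 470.6 -342.6  222.7] x [-0.266 -0.964  0.   ] y [-0.964  0.266 -0.   ] z [ 0. -0. -1.] F [1.1 0.3 0.6] w 88.0 q [-0.65  0.36  1.73  0.    1.05  1.19]
0.78 2855 [[ 406. -403.    7.]
 [ 492. -355.   30.]
 [ 619. -324.   33.]]
400 232 [ 411.1 -333.6] 26.5 30.0
420 304 [ 429.9 -338.4] 30.2 30.2
440 341 [ 450.  -343.2] 31.5 30.0
460 337 [ 470.1 -347.9] 29.3 30.1
480 349 [ 490.  -353.2] 28.8 29.9
500 281 [ 509.8 -355.7] 24.9 29.3
520 118 [ 530.  -364.3] 11.4 30.4
540 124 [ 549.9 -368.5] 11.1 30.6
560 131 [ 570.  -373.9] 11.3 30.6
580 140 [ 590.  -379.1] 12.3 30.4
600 399 [ 610.1 -385.1] 42.1 31.7
620 9 [ 620.8 -368. ] 6.6 32.1
```

View pics/w2.png

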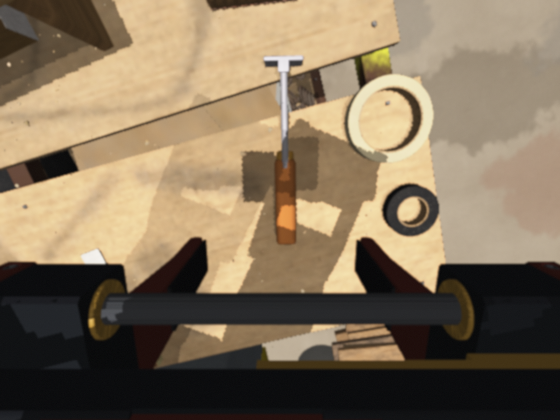

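The picture shows the hook in line with the tool: handle (286,200), blade (284,62). The handle centre is about (454,-344) and its top is at z=30 ✓. Now descend and grip slightly forward of centre.

```bash
python3 -m inch '[{"tx":0.5,"ty":-0.2,"tz":3,"ax":0,"ay":0,"az":-1,"jaw":1},{"tx":0,"ty":0,"tz":4,"ax":0,"ay":0,"az":0,"jaw":1},{"tx":0,"ty":0,"tz":4,"ax":0,"ay":0,"az":0,"jaw":1},{"tx":0,"ty":0,"tz":4,"ax":0,"ay":0,"az":0,"jaw":1},{"tx":0,"ty":0,"tz":3.5,"ax":0,"ay":0,"az":0,"jaw":1},{"tx":0,"ty":0,"tz":2,"ax":0,"ay":0,"az":0,"jaw":1},{"tx":0,"ty":0,"tz":1.3,"ax":0,"ay":0,"az":0,"jaw":1},{"tx":0,"ty":0,"tz":0,"ax":0,"ay":0,"az":0,"jaw":1},{"tx":0,"ty":0,"tz":0,"ax":0,"ay":0,"az":0,"jaw":0},{"tx":0,"ty":0,"tz":0,"ax":0,"ay":0,"az":0,"jaw":0},{"tx":0,"ty":0,"tz":0,"ax":0,"ay":0,"az":0,"jaw":0},{"tx":0,"ty":0,"tz":0,"ax":0,"ay":0,"az":0,"jaw":0}]'
```

```text
t: 4.4
ee_pos: [471.3, -348.1, 5.0]
orientation: [-1.924, 2.484, -0.001]
ft_force: [-0.2, -0.0, -0.5]
width: 51.5
```

```bash
python3 -m inch '[{"tx":0,"ty":0,"tz":0,"ax":0,"ay":0,"az":0,"jaw":0},{"tx":0,"ty":0,"tz":0,"ax":0,"ay":0,"az":0,"jaw":0},{"tx":0,"ty":0,"tz":0,"ax":0,"ay":0,"az":0,"jaw":0},{"tx":0,"ty":0,"tz":0,"ax":0,"ay":0,"az":0,"jaw":0},{"tx":0,"ty":0,"tz":0,"ax":0,"ay":0,"az":0,"jaw":0},{"tx":0,"ty":0,"tz":-1,"ax":0,"ay":0,"az":0,"jaw":0},{"tx":0,"ty":0,"tz":-3,"ax":0,"ay":0,"az":0,"jaw":0},{"tx":0,"ty":0,"tz":-3,"ax":0,"ay":0,"az":0,"jaw":0},{"tx":0,"ty":0,"tz":0,"ax":0,"ay":0,"az":0,"jaw":0}]'
python3 - <<'E'
from h import *
st()
E
```

```text
t: 5.52
ee_pos: [472.6, -349.1, 77.1]
orientation: [-1.923, 2.483, -0.007]
ft_force: [0.1, 0.2, -1.8]
width: 25.9
t 5.53 tcp [ 472.6 -349.1   77.1] x [-0.25  -0.968  0.002] y [-0.968  0.25  -0.004] z [ 0.004 -0.003 -1.   ] F [ 0.1  0.2 -1.8] w 25.9 q [-0.66  0.57  1.8   0.    0.77  1.17]
```

```bash
python3 -m inch '[{"tx":0,"ty":0,"tz":0,"ax":0,"ay":0,"az":-6.8,"jaw":0},{"tx":0,"ty":0,"tz":0,"ax":0,"ay":0,"az":-6.8,"jaw":0},{"tx":0,"ty":0,"tz":0,"ax":0,"ay":0,"az":-6.8,"jaw":0},{"tx":-3.2,"ty":-0.3,"tz":0,"ax":0,"ay":0,"az":0,"jaw":0},{"tx":-4.5,"ty":-0.4,"tz":0,"ax":0,"ay":0,"az":0,"jaw":0},{"tx":-4.5,"ty":-0.5,"tz":0,"ax":0,"ay":0,"az":0,"jaw":0},{"tx":-4.5,"ty":-0.5,"tz":0,"ax":0,"ay":0,"az":0,"jaw":0},{"tx":-4.5,"ty":-0.5,"tz":0,"ax":0,"ay":0,"az":0,"jaw":0},{"tx":-4.5,"ty":-0.4,"tz":0,"ax":0,"ay":0,"az":0,"jaw":0},{"tx":-3.6,"ty":-0.3,"tz":0,"ax":0,"ay":0,"az":0,"jaw":0},{"tx":0,"ty":0,"tz":0,"ax":0,"ay":0,"az":0,"jaw":0},{"tx":0,"ty":0,"tz":0,"ax":0,"ay":0,"az":0,"jaw":0}]'
python3 - <<'E'
from h import *
st()
F=np.array([659,-48.]);u=np.array([.9946,.1036]);v=np.array([-.1036,.9946])
rows=[]
for n in ("wrist","top","scene"):
    im,d,C=shot(n,"s_%s.png"%n)
    for th in ("carton","hook_handle"):
        for m in masks_of(n,th)[:3]:
            P=pts(d,C,m["pixels"])
            if len(P)<10 or m["score"]<.3: continue
            r=np.c_[(P[:,:2]-F)@u,(P[:,:2]-F)@v,P[:,2]]
            print(n,th,round(m["score"],2),np.round(m["location"]),len(P),np.percentile(r,[1,10,50,90,99],axis=0).round().tolist())
a=cv2.imread("pics/s_wrist.png");b=cv2.imread("pics/s_scene.png")[130:250,180:340]
cv2.imwrite("pics/s1.png",np.vstack([a[:,:][:300],cv2.resize(b,(560,300))[:300]]) )
E
```

```text
t: 7.02
ee_pos: [469.7, -53.8, 74.3]
orientation: [2.333, -2.103, -0.001]
ft_force: [-0.5, 0.9, -1.9]
width: 25.7
t 7.03 tcp [469.7 -53.8  74.3] x [ 0.103 -0.995  0.   ] y [-0.995 -0.103  0.001] z [-0.001 -0.    -1.   ] F [-0.5  0.9 -1.9] w 25.7 q [-0.14  0.45  2.05 -0.    0.64  1.33]
wrist carton 0.65 [ 81. 275.] 7193 [[-307.0, 137.0, 2.0], [-299.0, 149.0, 3.0], [-230.0, 179.0, 21.0], [-205.0, 203.0, 41.0], [-199.0, 217.0, 43.0]]
wrist hook_handle 0.93 [279. 218.] 10511 [[-241.0, 1.0, 89.0], [-227.0, 5.0, 98.0], [-162.0, 14.0, 100.0], [-88.0, 22.0, 101.0], [-70.0, 26.0, 102.0]]
top carton 0.74 [263. 266.] 454 [[-483.0, 153.0, -5.0], [-289.0, 163.0, -1.0], [-244.0, 188.0, 7.0], [-209.0, 219.0, 41.0], [-201.0, 238.0, 547.0]]
top carton 0.39 [309. 237.] 65 [[-517.0, 1.0, 81.0], [-258.0, 4.0, 91.0], [-248.0, 10.0, 99.0], [-228.0, 21.0, 104.0], [-219.0, 171.0, 695.0]]
top hook_handle 0.56 [203. 270.] 235 [[-242.0, 372.0, 6.0], [-238.0, 380.0, 22.0], [-219.0, 398.0, 55.0], [-194.0, 417.0, 67.0], [-163.0, 425.0, 70.0]]
scene carton 0.97 [315. 255.] 1179 [[-322.0, 69.0, -3.0], [-307.0, 110.0, 1.0], [-259.0, 157.0, 16.0], [-220.0, 219.0, 40.0], [-203.0, 232.0, 45.0]]
scene carton 0.72 [250. 193.] 308 [[4.0, -128.0, -3.0], [45.0, -65.0, 1.0], [49.0, -6.0, 31.0], [52.0, 48.0, 61.0], [75.0, 131.0, 139.0]]
scene hook_handle 0.91 [320. 206.] 299 [[-261.0, -0.0, 71.0], [-252.0, 9.0, 78.0], [-216.0, 23.0, 94.0], [-44.0, 29.0, 101.0], [-40.0, 34.0, 104.0]]
```

View pics/s1.png

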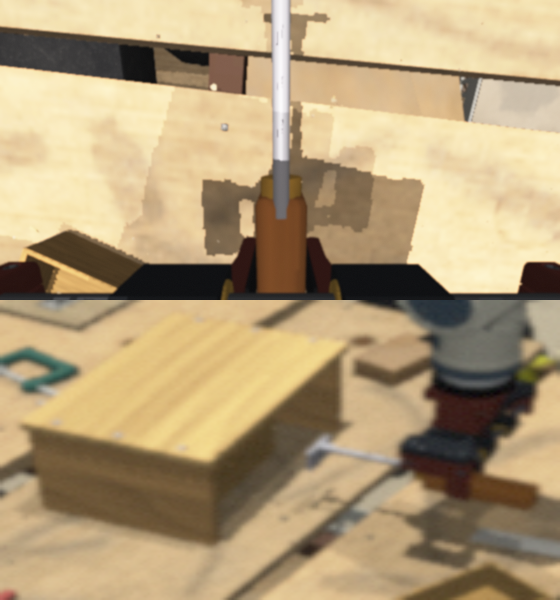

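The hook is held straight. The upper half shows the shank running straight up to the blade at (297,18). The lower half shows the blade just in front of the riser's opening. In riser coordinates the blade is at u≈-43, v≈+14 with its underside about 70, and the carton's front wall is at u≈49 with its centre at v≈+10. Next I'll reach over the lip and lower.

```bash
python3 -m inch '[{"tx":0.4,"ty":0,"tz":-0.5,"ax":0,"ay":0,"az":0,"jaw":0},{"tx":0,"ty":-2.5,"tz":0,"ax":0,"ay":0,"az":0,"jaw":0},{"tx":0,"ty":-2.5,"tz":0,"ax":0,"ay":0,"az":0,"jaw":0},{"tx":0,"ty":-2.5,"tz":0,"ax":0,"ay":0,"az":0,"jaw":0},{"tx":0,"ty":-2.5,"tz":0,"ax":0,"ay":0,"az":0,"jaw":0},{"tx":0,"ty":-2.5,"tz":0,"ax":0,"ay":0,"az":0,"jaw":0},{"tx":0,"ty":0,"tz":0,"ax":0,"ay":0,"az":0,"jaw":0},{"tx":0,"ty":0,"tz":0,"ax":0,"ay":0,"az":0,"jaw":0}]'
python3 - <<'E'
from h import *
st()
F=np.array([659,-48.]);u=np.array([.9946,.1036]);v=np.array([-.1036,.9946])
im,d,C=shot("scene","s3.png")
for th in ("carton","hook_handle"):
    for m in masks_of("scene",th)[:3]:
        P=pts(d,C,m["pixels"])
        if len(P)<10 or m["score"]<.3: continue
        r=np.c_[(P[:,:2]-F)@u,(P[:,:2]-F)@v,P[:,2]]
        print(th,round(m["score"],2),np.round(m["location"]),len(P),np.percentile(r,[1,10,50,90,99],axis=0).round().tolist())
b=cv2.imread("pics/s3.png")[150:240,190:350]
cv2.imwrite("pics/s3c.png",cv2.resize(b,(800,450),interpolation=cv2.INTER_CUBIC))
E
```

```text
t: 8.48
ee_pos: [593.4, -44.8, 79.5]
orientation: [2.332, -2.103, -0.002]
ft_force: [0.5, -0.4, -2.2]
width: 25.9
t 8.47 tcp [593.4 -44.8  79.5] x [ 0.103 -0.995 -0.   ] y [-0.995 -0.103  0.001] z [-0.001  0.    -1.   ] F [ 0.5 -0.4 -2.2] w 25.9 q [-0.1   0.57  1.78 -0.    0.79  1.37]
carton 0.81 [316. 255.] 1131 [[-322.0, 100.0, -2.0], [-305.0, 112.0, 1.0], [-258.0, 158.0, 18.0], [-220.0, 219.0, 41.0], [-203.0, 232.0, 45.0]]
carton 0.65 [249. 193.] 238 [[4.0, -67.0, -1.0], [46.0, -48.0, 7.0], [48.0, 4.0, 29.0], [51.0, 46.0, 59.0], [53.0, 109.0, 138.0]]
hook_handle 0.75 [289. 194.] 196 [[-137.0, 1.0, 79.0], [-129.0, 8.0, 85.0], [-102.0, 20.0, 99.0], [-43.0, 25.0, 106.0], [-31.0, 27.0, 108.0]]
```

View pics/s3c.png

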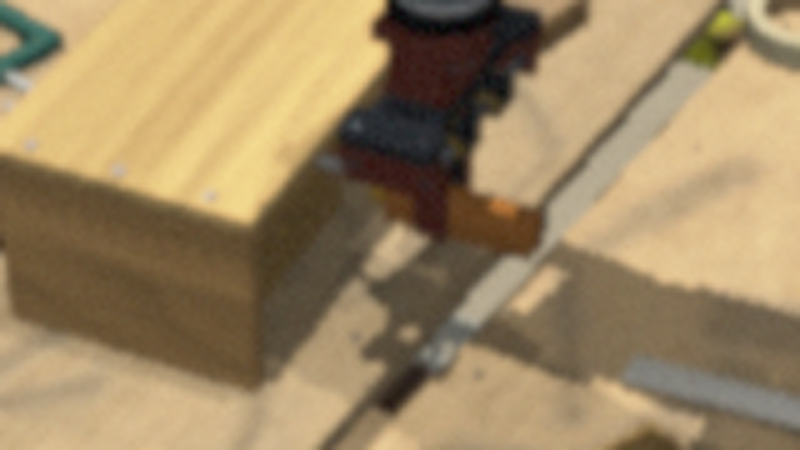

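Run:
```python
from h import *
o,R=st(); c,Rc,t=cal("wrist"); p=-Rc.T@t
print("cam in tool",(R.T@(p-o["ee_pos"])).round())
```

```text
t 8.62 tcp [593.5 -44.8  79.6] x [ 0.103 -0.995 -0.   ] y [-0.995 -0.103  0.001] z [-0.001  0.    -1.   ] F [-0.8 -0.8 -1.2] w 25.9 q [-0.1   0.57  1.78 -0.    0.79  1.37]
cam in tool [   0.  -67. -162.]
```

Even lowered, the camera stays about 60 mm above the roof and the gripper body stays in front of the edge. I'll back off 10 mm, lower, and start the pull.

```bash
python3 -m inch '[{"tx":0,"ty":0.8,"tz":0,"ax":0,"ay":0,"az":0,"jaw":0},{"tx":0,"ty":0,"tz":1.2,"ax":0,"ay":0,"az":0,"jaw":0},{"tx":0,"ty":0,"tz":1.2,"ax":0,"ay":0,"az":0,"jaw":0},{"tx":0,"ty":0,"tz":0.8,"ax":0,"ay":0,"az":0,"jaw":0},{"tx":0,"ty":0,"tz":0,"ax":0,"ay":0,"az":0,"jaw":0}]' ; python3 -m inch '[{"tx":0,"ty":1,"tz":0,"ax":0,"ay":0,"az":0,"jaw":0},{"tx":0,"ty":1,"tz":0,"ax":0,"ay":0,"az":0,"jaw":0},{"tx":0,"ty":1,"tz":0,"ax":0,"ay":0,"az":0,"jaw":0},{"tx":0,"ty":1,"tz":0,"ax":0,"ay":0,"az":0,"jaw":0},{"tx":0,"ty":0,"tz":0,"ax":0,"ay":0,"az":0,"jaw":0}]'
```

```text
t: 9.25
ee_pos: [586.0, -45.4, 46.5]
orientation: [2.332, -2.103, -0.002]
ft_force: [0.4, 0.7, -1.7]
width: 25.5
t: 9.88
ee_pos: [545.7, -49.7, 47.8]
orientation: [2.332, -2.104, -0.001]
ft_force: [0.1, 0.1, -1.5]
width: 25.6
```

```bash
cat > m.py <<'E'
from h import *
st()
F=np.array([659,-48.]);u=np.array([.9946,.1036]);v=np.array([-.1036,.9946])
for n in ("scene","wrist"):
  im,d,C=shot(n,n+"_last.png")
  for th in ("carton","hook_handle"):
    for m in masks_of(n,th)[:3]:
        P=pts(d,C,m["pixels"])
        if len(P)<10 or m["score"]<.3: continue
        r=np.c_[(P[:,:2]-F)@u,(P[:,:2]-F)@v,P[:,2]]
        print(n,th,round(m["score"],2),np.round(m["location"]),len(P),np.percentile(r,[1,10,50,90,99],axis=0).round().tolist())
E
python3 m.py
```

```text
t 9.88 tcp [545.7 -49.7  47.8] x [ 0.103 -0.995 -0.   ] y [-0.995 -0.103  0.001] z [-0.001  0.    -1.   ] F [ 0.1  0.1 -1.5] w 25.6 q [-0.11  0.58  1.89 -0.    0.67  1.36]
scene carton 0.6 [250. 196.] 482 [[2.0, -110.0, -2.0], [24.0, -67.0, 4.0], [27.0, 8.0, 36.0], [68.0, 76.0, 63.0], [85.0, 129.0, 117.0]]
scene carton 0.56 [314. 255.] 1196 [[-321.0, 83.0, -3.0], [-305.0, 111.0, 1.0], [-259.0, 159.0, 16.0], [-219.0, 220.0, 41.0], [-200.0, 231.0, 44.0]]
scene hook_handle 0.87 [296. 205.] 366 [[-186.0, -93.0, -6.0], [-177.0, -10.0, 45.0], [-129.0, 16.0, 68.0], [28.0, 25.0, 75.0], [37.0, 90.0, 130.0]]
wrist carton 0.63 [294.   7.] 4318 [[28.0, -71.0, 1.0], [28.0, -57.0, 4.0], [28.0, 3.0, 14.0], [28.0, 73.0, 23.0], [29.0, 86.0, 25.0]]
wrist carton 0.57 [ 78. 353.] 1513 [[-225.0, 147.0, 1.0], [-221.0, 153.0, 3.0], [-213.0, 169.0, 11.0], [-205.0, 184.0, 22.0], [-200.0, 193.0, 27.0]]
wrist carton 0.42 [82. 17.] 5545 [[8.0, -148.0, -1.0], [9.0, -138.0, 6.0], [15.0, 124.0, 25.0], [27.0, 130.0, 56.0], [34.0, 137.0, 68.0]]
wrist hook_handle 0.65 [280. 220.] 10950 [[-164.0, -3.0, -1.0], [-150.0, 1.0, 70.0], [-84.0, 10.0, 73.0], [-11.0, 19.0, 74.0], [8.0, 23.0, 76.0]]
```

The carton follows squarely: its front is now at u=28 across its full width, with its centre at v≈7. Another 168 mm puts its front at -140 and its back at about -24.

```bash
python3 -m inch '[{"tx":0,"ty":1.0,"tz":0,"ax":0,"ay":0,"az":0,"jaw":0},{"tx":0,"ty":1.4,"tz":0,"ax":0,"ay":0,"az":0,"jaw":0},{"tx":0,"ty":1.5,"tz":0,"ax":0,"ay":0,"az":0,"jaw":0},{"tx":0,"ty":1.5,"tz":0,"ax":0,"ay":0,"az":0,"jaw":0},{"tx":0,"ty":1.5,"tz":0,"ax":0,"ay":0,"az":0,"jaw":0},{"tx":0,"ty":1.5,"tz":0,"ax":0,"ay":0,"az":0,"jaw":0},{"tx":0,"ty":1.5,"tz":0,"ax":0,"ay":0,"az":0,"jaw":0},{"tx":0,"ty":1.5,"tz":0,"ax":0,"ay":0,"az":0,"jaw":0},{"tx":0,"ty":1.5,"tz":0,"ax":0,"ay":0,"az":0,"jaw":0},{"tx":0,"ty":1.5,"tz":0,"ax":0,"ay":0,"az":0,"jaw":0},{"tx":0,"ty":1.4,"tz":0,"ax":0,"ay":0,"az":0,"jaw":0},{"tx":0,"ty":1.0,"tz":0,"ax":0,"ay":0,"az":0,"jaw":0}]'; python3 m.py
```

```text
t: 11.68
ee_pos: [378.7, -67.0, 47.7]
orientation: [2.333, -2.104, -0.001]
ft_force: [1.8, 0.2, -1.1]
width: 26.0
t 11.68 tcp [378.7 -67.   47.7] x [ 0.103 -0.995 -0.   ] y [-0.995 -0.103  0.   ] z [-0.  0. -1.] F [ 1.8  0.2 -1.1] w 26.0 q [-0.21  0.43  2.24  0.    0.47  1.26]
scene carton 0.86 [313. 258.] 1150 [[-321.0, 99.0, -2.0], [-304.0, 111.0, 2.0], [-258.0, 161.0, 16.0], [-219.0, 220.0, 40.0], [-204.0, 231.0, 45.0]]
scene carton 0.69 [281. 210.] 1666 [[-142.0, -73.0, -2.0], [-140.0, -68.0, 3.0], [-76.0, 2.0, 26.0], [-28.0, 89.0, 58.0], [-25.0, 93.0, 63.0]]
scene hook_handle 0.92 [348. 219.] 284 [[-353.0, -2.0, 45.0], [-345.0, 5.0, 54.0], [-311.0, 19.0, 69.0], [-151.0, 24.0, 75.0], [-133.0, 28.0, 78.0]]
scene hook_handle 0.56 [294. 154.] 348 [[-21.0, -374.0, 2.0], [-14.0, -361.0, 9.0], [12.0, -315.0, 29.0], [43.0, -280.0, 34.0], [52.0, -272.0, 37.0]]
wrist carton 0.63 [290.   5.] 3668 [[-141.0, -70.0, 1.0], [-141.0, -57.0, 4.0], [-140.0, 3.0, 13.0], [-140.0, 73.0, 20.0], [-140.0, 87.0, 22.0]]
wrist carton 0.58 [ 65. 209.] 19683 [[-315.0, 97.0, 1.0], [-304.0, 111.0, 3.0], [-265.0, 158.0, 5.0], [-224.0, 198.0, 40.0], [-206.0, 211.0, 43.0]]
```

View pics/scene_last.png

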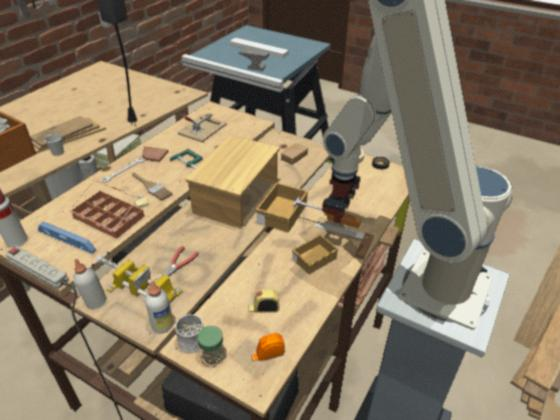

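The carton is out and upright at scene (284,207): front u=-140, back u=-25, still square to the riser. Unhook, lift, and take the hook back to its starting spot, which is clear.

```bash
python3 -m inch '[{"tx":0,"ty":-0.8,"tz":0,"ax":0,"ay":0,"az":0,"jaw":0},{"tx":0,"ty":0,"tz":-2,"ax":0,"ay":0,"az":0,"jaw":0},{"tx":0,"ty":0,"tz":-2.5,"ax":0,"ay":0,"az":0,"jaw":0},{"tx":0,"ty":0,"tz":-2,"ax":0,"ay":0,"az":0,"jaw":0},{"tx":3,"ty":-0.8,"tz":0,"ax":0,"ay":0,"az":0,"jaw":0},{"tx":4.2,"ty":-0.8,"tz":0,"ax":0,"ay":0,"az":0,"jaw":0},{"tx":4.4,"ty":-0.8,"tz":0,"ax":0,"ay":0,"az":0,"jaw":0},{"tx":4.4,"ty":-0.8,"tz":0,"ax":0,"ay":0,"az":0,"jaw":0},{"tx":4.4,"ty":-0.8,"tz":0,"ax":0,"ay":0,"az":0,"jaw":0},{"tx":4.4,"ty":-0.8,"tz":0,"ax":0,"ay":0,"az":0,"jaw":0},{"tx":3.2,"ty":-0.7,"tz":0,"ax":0,"ay":0,"az":0,"jaw":0},{"tx":1,"ty":0,"tz":0,"ax":0,"ay":0,"az":0,"jaw":0}]'; python3 -m inch '[{"tx":0,"ty":0,"tz":0,"ax":0,"ay":0,"az":6.8,"jaw":0},{"tx":0,"ty":0,"tz":0,"ax":0,"ay":0,"az":6.8,"jaw":0},{"tx":0,"ty":0,"tz":0,"ax":0,"ay":0,"az":6.8,"jaw":0},{"tx":0,"ty":0,"tz":0,"ax":0,"ay":0,"az":0,"jaw":0}]'
python3 - <<'E'
from h import *
st()
E
```

```text
t: 13.48
ee_pos: [473.2, -350.6, 112.5]
orientation: [-2.332, 2.105, -0.001]
ft_force: [-0.8, 0.6, -2.3]
width: 25.6
t: 13.98
ee_pos: [472.0, -347.9, 112.4]
orientation: [1.926, -2.482, -0.002]
ft_force: [-1.0, -0.5, -1.7]
width: 25.5
t 13.97 tcp [ 472.  -347.9  112.4] x [-0.249 -0.969 -0.001] y [-0.969  0.249  0.001] z [-0.001  0.001 -1.   ] F [-1.  -0.5 -1.7] w 25.5 q [-0.66  0.51  1.79  0.    0.84  1.17]
```

Lower by 107 mm, easing in at the end.

```bash
python3 -m inch '[{"tx":0,"ty":0,"tz":3,"ax":0,"ay":0,"az":0,"jaw":0},{"tx":0,"ty":0,"tz":3.5,"ax":0,"ay":0,"az":0,"jaw":0},{"tx":0,"ty":0,"tz":2.2,"ax":0,"ay":0,"az":0,"jaw":0},{"tx":0,"ty":0,"tz":1,"ax":0,"ay":0,"az":0,"jaw":0},{"tx":0,"ty":0,"tz":0.6,"ax":0,"ay":0,"az":0,"jaw":0},{"tx":0,"ty":0,"tz":0.3,"ax":0,"ay":0,"az":0,"jaw":0},{"tx":0,"ty":0,"tz":0,"ax":0,"ay":0,"az":0,"jaw":0}]'
```

```text
t: 14.85
ee_pos: [472.6, -349.1, 7.2]
orientation: [-1.924, 2.483, -0.001]
ft_force: [-0.0, 0.3, -2.3]
width: 26.0
```

```bash
python3 -m inch '[{"tx":0,"ty":0,"tz":0.2,"ax":0,"ay":0,"az":0,"jaw":0},{"tx":0,"ty":0,"tz":0.1,"ax":0,"ay":0,"az":0,"jaw":0},{"tx":0,"ty":0,"tz":0,"ax":0,"ay":0,"az":0,"jaw":0}]';python3 -m inch '[{"tx":0,"ty":0,"tz":0,"ax":0,"ay":0,"az":0,"jaw":1},{"tx":0,"ty":0,"tz":0,"ax":0,"ay":0,"az":0,"jaw":1},{"tx":0,"ty":0,"tz":0,"ax":0,"ay":0,"az":0,"jaw":1},{"tx":0,"ty":0,"tz":0,"ax":0,"ay":0,"az":0,"jaw":1},{"tx":0,"ty":0,"tz":0,"ax":0,"ay":0,"az":0,"jaw":1},{"tx":0,"ty":0,"tz":-2,"ax":0,"ay":0,"az":0,"jaw":1},{"tx":0,"ty":0,"tz":-4,"ax":0,"ay":0,"az":0,"jaw":1},{"tx":0,"ty":0,"tz":-4,"ax":0,"ay":0,"az":0,"jaw":1},{"tx":0,"ty":0,"tz":-4,"ax":0,"ay":0,"az":0,"jaw":1},{"tx":0,"ty":0,"tz":-4,"ax":0,"ay":0,"az":0,"jaw":1},{"tx":0,"ty":0,"tz":-4,"ax":0,"ay":0,"az":0,"jaw":1},{"tx":0,"ty":0,"tz":0,"ax":0,"ay":0,"az":0,"jaw":1}]'
python3 - <<'E'
from h import *
st()
im,d,C=shot("wrist","w5.png")
for m in masks_of("wrist","hook_handle")[:1]:
    P=pts(d,C,m["pixels"]); t=P[(P[:,2]>18)&(P[:,2]<40)]; x=t[:,0]
    for a in range(400,640,40):
        q=t[(x>=a)&(x<a+20)]
        if len(q): print(a,((np.percentile(q[:,:2],1,axis=0)+np.percentile(q[:,:2],99,axis=0))/2).round(1),np.median(q[:,2]).round(1))
E
```

```text
t: 15.22
ee_pos: [472.6, -349.1, 4.6]
orientation: [-1.923, 2.484, -0.001]
ft_force: [-1.8, 0.8, 6.2]
width: 25.8
t: 16.73
ee_pos: [474.0, -350.2, 228.6]
orientation: [-1.922, 2.482, -0.012]
ft_force: [-0.7, 0.0, -0.9]
width: 88.0
t 16.73 tcp [ 474.  -350.2  228.6] x [-0.25  -0.968  0.003] y [-0.968  0.25  -0.007] z [ 0.006 -0.005 -1.   ] F [-0.7  0.  -0.9] w 88.0 q [-0.66  0.36  1.71  0.    1.06  1.17]
400 [ 411.9 -334.6] 29.9
440 [ 450.  -343.5] 30.0
480 [ 490. -354.] 30.1
520 [ 529.9 -361.7] 30.5
560 [ 569.9 -373.8] 30.5
600 [ 610.1 -386.7] 31.7
```

The hook is flat back at its start, with its top at z=30 along the handle. Turn and travel to the tape, stopping short so the wrist camera sees it.

```bash
python3 -m inch '[{"tx":0,"ty":0,"tz":0,"ax":0,"ay":0,"az":-10.5,"jaw":1},{"tx":0,"ty":0,"tz":0,"ax":0,"ay":0,"az":-10.5,"jaw":1},{"tx":0,"ty":0,"tz":0,"ax":0,"ay":0,"az":-10.5,"jaw":1},{"tx":0,"ty":0,"tz":0,"ax":0,"ay":0,"az":-10.5,"jaw":1},{"tx":0,"ty":0,"tz":0,"ax":0,"ay":0,"az":-10.5,"jaw":1},{"tx":0,"ty":0,"tz":0,"ax":0,"ay":0,"az":0,"jaw":1}]'; python3 -m inch '[{"tx":-2.5,"ty":-1.3,"tz":0,"ax":0,"ay":0,"az":0,"jaw":1},{"tx":-5,"ty":-2.6,"tz":0,"ax":0,"ay":0,"az":0,"jaw":1},{"tx":-5.5,"ty":-2.9,"tz":0,"ax":0,"ay":0,"az":0,"jaw":1},{"tx":-5.5,"ty":-2.9,"tz":0,"ax":0,"ay":0,"az":0,"jaw":1},{"tx":-5.5,"ty":-2.9,"tz":0,"ax":0,"ay":0,"az":0,"jaw":1},{"tx":-5.5,"ty":-2.9,"tz":0,"ax":0,"ay":0,"az":0,"jaw":1},{"tx":-5.5,"ty":-2.9,"tz":0,"ax":0,"ay":0,"az":0,"jaw":1},{"tx":-5.5,"ty":-2.9,"tz":0,"ax":0,"ay":0,"az":0,"jaw":1},{"tx":-5.5,"ty":-2.9,"tz":0,"ax":0,"ay":0,"az":0,"jaw":1},{"tx":-5.5,"ty":-2.9,"tz":0,"ax":0,"ay":0,"az":0,"jaw":1},{"tx":-4.5,"ty":-2.4,"tz":0,"ax":0,"ay":0,"az":0,"jaw":1},{"tx":-2.3,"ty":-1.2,"tz":0,"ax":0,"ay":0,"az":0,"jaw":1}]'; python3 -m inch '[{"tx":0,"ty":0,"tz":0,"ax":0,"ay":0,"az":0,"jaw":1},{"tx":0,"ty":0,"tz":0,"ax":0,"ay":0,"az":0,"jaw":1}]'
python3 - <<'E'
from h import *
o,R=st()
im,d,C=shot("wrist","w6.png")
for m in masks_of("wrist","tape_center")[:2]:
    P=pts(d,C,m["pixels"]); print(m["score"],m["location"],np.percentile(P,[1,50,99],axis=0).round(1).tolist(),im[m["pixels"]].mean(0).round())
    for lo,hi in ((56,75),(20,75),(-2,20)):
        t=P[(P[:,2]>lo)&(P[:,2]<hi)]
        if len(t)>10:
            r=cv2.minAreaRect(t[:,:2].astype(np.float32)); print(lo,len(t),r,cv2.boxPoints(r).round().tolist())
E
```

```text
t: 17.58
ee_pos: [471.5, -348.3, 222.4]
orientation: [-2.822, 1.379, 0.004]
ft_force: [-0.4, 1.2, -0.2]
width: 87.6
t: 19.08
ee_pos: [354.1, 301.7, 223.2]
orientation: [2.822, -1.38, -0.001]
ft_force: [0.2, 0.2, 0.5]
width: 87.8
t: 19.32
ee_pos: [354.7, 298.6, 223.2]
orientation: [2.821, -1.379, -0.001]
ft_force: [-0.2, 0.4, 1.4]
width: 88.2
t 19.32 tcp [354.7 298.6 223.2] x [ 0.614 -0.789  0.   ] y [-0.789 -0.614  0.002] z [-0.001 -0.001 -1.   ] F [-0.2  0.4  1.4] w 88.2 q [ 0.67  0.18  1.97 -0.    0.99  1.58]
0.68 [287.7, 138.1] [[378.3, 302.4, 3.8], [411.5, 330.6, 60.9], [450.6, 359.2, 68.0]] [195. 171. 107.]
56 1256 ((408.5699768066406, 327.5705261230469), (51.695213317871094, 30.692869186401367), 32.962318420410156) [[379.0, 326.0], [395.0, 301.0], [439.0, 329.0], [422.0, 355.0]]
20 1751 ((409.13720703125, 328.2147216796875), (68.14583587646484, 34.4029426574707), 33.793819427490234) [[371.0, 324.0], [390.0, 295.0], [447.0, 333.0], [428.0, 361.0]]
-2 193 ((443.4587707519531, 351.8443603515625), (14.781045913696289, 18.83945083618164), 33.003108978271484) [[432.0, 356.0], [442.0, 340.0], [455.0, 348.0], [445.0, 364.0]]
```

View pics/w6.png

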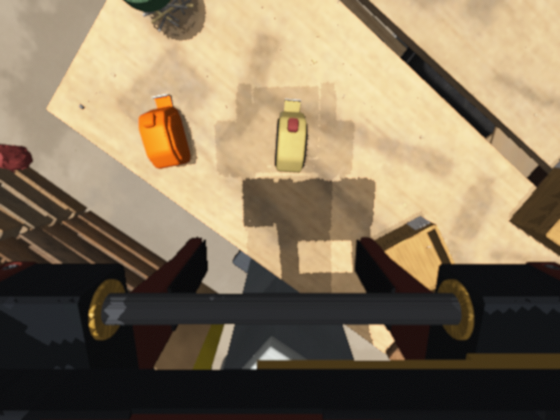

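The picture shows the yellow/black tape at (291,140), tongue up at (292,105), and the orange one separate at (165,135). The tape centre is (409,328), long axis 33.4°, 68 mm long ✓. Align and grasp.

```bash
python3 -m inch '[{"tx":0.5,"ty":-3,"tz":0,"ax":0,"ay":0,"az":0,"jaw":1},{"tx":0.5,"ty":-3.1,"tz":0,"ax":0,"ay":0,"az":0,"jaw":1},{"tx":0,"ty":0,"tz":2,"ax":0,"ay":0,"az":4.5,"jaw":1},{"tx":0,"ty":0,"tz":4,"ax":0,"ay":0,"az":0,"jaw":1},{"tx":0,"ty":0,"tz":4,"ax":0,"ay":0,"az":0,"jaw":1},{"tx":0,"ty":0,"tz":4,"ax":0,"ay":0,"az":0,"jaw":1},{"tx":0,"ty":0,"tz":3.5,"ax":0,"ay":0,"az":0,"jaw":1},{"tx":0,"ty":0,"tz":2.5,"ax":0,"ay":0,"az":0,"jaw":1},{"tx":0,"ty":0,"tz":0,"ax":0,"ay":0,"az":0,"jaw":1},{"tx":0,"ty":0,"tz":0,"ax":0,"ay":0,"az":0,"jaw":0},{"tx":0,"ty":0,"tz":0,"ax":0,"ay":0,"az":0,"jaw":0},{"tx":0,"ty":0,"tz":0,"ax":0,"ay":0,"az":0,"jaw":0}]'; python3 -m inch '[{"tx":0,"ty":0,"tz":0,"ax":0,"ay":0,"az":0,"jaw":0},{"tx":0,"ty":0,"tz":0,"ax":0,"ay":0,"az":0,"jaw":0},{"tx":0,"ty":0,"tz":0,"ax":0,"ay":0,"az":0,"jaw":0},{"tx":0,"ty":0,"tz":0,"ax":0,"ay":0,"az":0,"jaw":0},{"tx":0,"ty":0,"tz":0,"ax":0,"ay":0,"az":0,"jaw":0},{"tx":0,"ty":0,"tz":-1,"ax":0,"ay":0,"az":0,"jaw":0},{"tx":0,"ty":0,"tz":-4,"ax":0,"ay":0,"az":0,"jaw":0},{"tx":0,"ty":0,"tz":-5,"ax":0,"ay":0,"az":0,"jaw":0},{"tx":0,"ty":0,"tz":-5,"ax":0,"ay":0,"az":0,"jaw":0},{"tx":0,"ty":0,"tz":-3,"ax":0,"ay":0,"az":0,"jaw":0},{"tx":0,"ty":0,"tz":0,"ax":0,"ay":0,"az":0,"jaw":0}]'
python3 - <<'E'
from h import *
st()
E
```

```text
t: 20.92
ee_pos: [409.9, 329.5, 24.7]
orientation: [-2.766, 1.486, -0.001]
ft_force: [-1.2, 0.7, -0.8]
width: 61.5
t: 22.3
ee_pos: [410.4, 330.0, 206.1]
orientation: [-2.763, 1.485, -0.003]
ft_force: [0.5, -0.4, -3.2]
width: 29.6
t 22.3 tcp [410.4 330.  206.1] x [ 0.552 -0.834 -0.   ] y [-0.834 -0.552 -0.005] z [ 0.004  0.003 -1.   ] F [ 0.5 -0.4 -3.2] w 29.6 q [0.65 0.3  1.86 0.   0.97 1.64]
```

```bash
python3 -m inch '[{"tx":0,"ty":0,"tz":0,"ax":0,"ay":0,"az":9.2,"jaw":0},{"tx":0,"ty":0,"tz":0,"ax":0,"ay":0,"az":9.2,"jaw":0},{"tx":0,"ty":0,"tz":0,"ax":0,"ay":0,"az":9.2,"jaw":0},{"tx":2.5,"ty":-0.8,"tz":0,"ax":0,"ay":0,"az":0,"jaw":0},{"tx":5,"ty":-1.5,"tz":0,"ax":0,"ay":0,"az":0,"jaw":0},{"tx":5.5,"ty":-1.6,"tz":0,"ax":0,"ay":0,"az":0,"jaw":0},{"tx":5.5,"ty":-1.6,"tz":0,"ax":0,"ay":0,"az":0,"jaw":0},{"tx":5.5,"ty":-1.6,"tz":0,"ax":0,"ay":0,"az":0,"jaw":0},{"tx":5.5,"ty":-1.6,"tz":0,"ax":0,"ay":0,"az":0,"jaw":0},{"tx":5,"ty":-1.6,"tz":0,"ax":0,"ay":0,"az":0,"jaw":0},{"tx":3.5,"ty":-1,"tz":0,"ax":0,"ay":0,"az":0,"jaw":0},{"tx":1.4,"ty":-0.5,"tz":0,"ax":0,"ay":0,"az":0,"jaw":0}]'; python3 -m inch '[{"tx":0,"ty":0,"tz":0,"ax":0,"ay":0,"az":0,"jaw":0},{"tx":0,"ty":0,"tz":0,"ax":0,"ay":0,"az":0,"jaw":0}]'; python3 m.py
```

```text
t: 23.8
ee_pos: [566.6, -52.2, 201.5]
orientation: [2.329, -2.105, -0.004]
ft_force: [-0.5, 0.1, -2.7]
width: 30.1
t: 24.05
ee_pos: [566.4, -49.4, 203.0]
orientation: [2.333, -2.103, -0.002]
ft_force: [0.0, 0.8, -2.6]
width: 30.2
t 24.05 tcp [566.4 -49.4 203. ] x [ 0.104 -0.995 -0.001] y [-0.995 -0.104  0.002] z [-0.002  0.001 -1.   ] F [ 0.   0.8 -2.6] w 30.2 q [-0.11  0.37  1.77  0.    1.01  1.36]
scene carton 0.56 [281. 207.] 1768 [[-144.0, -89.0, -3.0], [-141.0, -69.0, 2.0], [-76.0, -5.0, 25.0], [-29.0, 89.0, 58.0], [14.0, 93.0, 63.0]]
scene hook_handle 0.73 [350. 174.] 388 [[-287.0, -362.0, -4.0], [-274.0, -327.0, 3.0], [-216.0, -274.0, 23.0], [-84.0, -252.0, 32.0], [-72.0, -244.0, 36.0]]
wrist carton 0.61 [280. 163.] 12955 [[-139.0, -71.0, 3.0], [-134.0, -67.0, 4.0], [-72.0, 8.0, 5.0], [-32.0, 85.0, 60.0], [-23.0, 89.0, 62.0]]
wrist hook_handle 0.97 [508. 268.] 2330 [[-281.0, -337.0, -1.0], [-267.0, -315.0, 8.0], [-188.0, -282.0, 28.0], [-107.0, -262.0, 31.0], [-69.0, -244.0, 33.0]]
```

View pics/wrist_last.png

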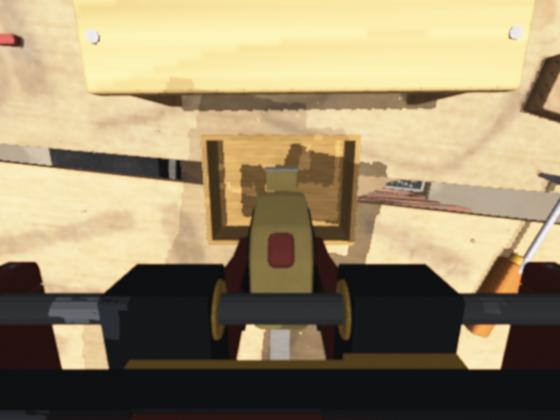

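The tape is held square over the carton: carton pixels (205–357, 135–243), roof edge at row 92 with a clear gap. Lower it in.

```bash
python3 -m inch '[{"tx":0,"ty":-0.2,"tz":3,"ax":0,"ay":0,"az":0,"jaw":0},{"tx":0,"ty":0,"tz":4,"ax":0,"ay":0,"az":0,"jaw":0},{"tx":0,"ty":0,"tz":4,"ax":0,"ay":0,"az":0,"jaw":0},{"tx":0,"ty":0,"tz":2.5,"ax":0,"ay":0,"az":0,"jaw":0},{"tx":0,"ty":0,"tz":2,"ax":0,"ay":0,"az":0,"jaw":0},{"tx":0,"ty":0,"tz":1,"ax":0,"ay":0,"az":0,"jaw":0},{"tx":0,"ty":0,"tz":0.5,"ax":0,"ay":0,"az":0,"jaw":0},{"tx":0,"ty":0,"tz":0.2,"ax":0,"ay":0,"az":0,"jaw":0},{"tx":0,"ty":0,"tz":0,"ax":0,"ay":0,"az":0,"jaw":0}]'
```

```text
t: 25.48
ee_pos: [569.7, -50.4, 32.2]
orientation: [-2.333, 2.104, -0.001]
ft_force: [0.3, -0.4, -3.0]
width: 29.8
```

```bash
python3 -m inch '[{"tx":0,"ty":0,"tz":0.2,"ax":0,"ay":0,"az":0,"jaw":0},{"tx":0,"ty":0,"tz":0,"ax":0,"ay":0,"az":0,"jaw":0}]'; python3 -m inch '[{"tx":0,"ty":0,"tz":0.1,"ax":0,"ay":0,"az":0,"jaw":0},{"tx":0,"ty":0,"tz":0,"ax":0,"ay":0,"az":0,"jaw":0}]'
```

```text
t: 25.72
ee_pos: [569.4, -50.4, 29.9]
orientation: [-2.333, 2.104, -0.0]
ft_force: [0.3, 0.2, -2.0]
width: 29.7
t: 25.98
ee_pos: [569.2, -50.3, 28.6]
orientation: [2.333, -2.104, -0.0]
ft_force: [0.8, -0.8, -2.4]
width: 29.7
```

```bash
python3 -m inch '[{"tx":0,"ty":0,"tz":0.1,"ax":0,"ay":0,"az":0,"jaw":0},{"tx":0,"ty":0,"tz":0,"ax":0,"ay":0,"az":0,"jaw":0},{"tx":0,"ty":0,"tz":0,"ax":0,"ay":0,"az":0,"jaw":0.8},{"tx":0,"ty":0,"tz":0,"ax":0,"ay":0,"az":0,"jaw":0.8},{"tx":0,"ty":0,"tz":0,"ax":0,"ay":0,"az":0,"jaw":0.8},{"tx":0,"ty":0,"tz":0,"ax":0,"ay":0,"az":0,"jaw":0.8},{"tx":0,"ty":0,"tz":-1,"ax":0,"ay":0,"az":0,"jaw":0.8},{"tx":0,"ty":0,"tz":-3,"ax":0,"ay":0,"az":0,"jaw":0.8},{"tx":0,"ty":0,"tz":-4,"ax":0,"ay":0,"az":0,"jaw":0.8},{"tx":0,"ty":0,"tz":-5,"ax":0,"ay":0,"az":0,"jaw":0.8},{"tx":0,"ty":0,"tz":-5,"ax":0,"ay":0,"az":0,"jaw":0.8},{"tx":0,"ty":0,"tz":-3,"ax":0,"ay":0,"az":0,"jaw":0.8}]';python3 -m inch '[{"tx":0,"ty":4,"tz":0,"ax":0,"ay":0,"az":0,"jaw":0.8},{"tx":0,"ty":4,"tz":0,"ax":0,"ay":0,"az":0,"jaw":0.8},{"tx":0,"ty":4,"tz":0,"ax":0,"ay":0,"az":0,"jaw":0.8},{"tx":0,"ty":0,"tz":0,"ax":0,"ay":0,"az":0,"jaw":0.8},{"tx":0,"ty":0,"tz":0,"ax":0,"ay":0,"az":0,"jaw":0.8}]'; python3 m.py
python3 - <<'E'
from h import *
F=np.array([659,-48.]);u=np.array([.9946,.1036]);v=np.array([-.1036,.9946])
for n in ("wrist","scene"):
    im,d,C=shot(n)
    for th in ("tape_center","sanding_block","pliers"):
        for m in masks_of(n,th)[:2]:
            P=pts(d,C,m["pixels"])
            if m["score"]<.3 or len(P)<9: continue
            r=np.c_[(P[:,:2]-F)@u,(P[:,:2]-F)@v,P[:,2]]; print(n,th,round(m["score"],2),np.round(m["location"]),"world med",np.median(P,0).round(),np.percentile(r,[2,50,98],axis=0).round().tolist())
a=cv2.imread("pics/wrist_last.png")[:300];b=cv2.imread("pics/scene_last.png")[120:280,150:430]
cv2.imwrite("pics/fin.png",np.vstack([a,cv2.resize(b,(560,300))]))
E
```

```text
t: 27.48
ee_pos: [570.1, -50.4, 241.3]
orientation: [-2.331, 2.102, -0.005]
ft_force: [0.3, 0.5, -0.3]
width: 70.1
t: 28.1
ee_pos: [450.9, -62.8, 238.5]
orientation: [-2.332, 2.103, -0.003]
ft_force: [0.5, 0.1, 0.1]
width: 70.1
t 28.1 tcp [450.9 -62.8 238.5] x [ 0.103 -0.995  0.   ] y [-0.995 -0.103 -0.002] z [ 0.002 -0.    -1.   ] F [0.5 0.1 0.1] w 70.1 q [-0.16  0.15  1.98  0.    1.01  1.3 ]
scene carton 0.86 [280. 214.] 1371 [[-144.0, -74.0, 0.0], [-142.0, -69.0, 6.0], [-83.0, 20.0, 35.0], [-29.0, 90.0, 59.0], [-26.0, 93.0, 64.0]]
scene carton 0.7 [315. 253.] 1060 [[-319.0, 101.0, -1.0], [-303.0, 113.0, 2.0], [-259.0, 158.0, 17.0], [-221.0, 219.0, 40.0], [-208.0, 233.0, 45.0]]
scene carton 0.53 [350. 178.] 345 [[-287.0, -427.0, -45.0], [-276.0, -310.0, 3.0], [-225.0, -270.0, 24.0], [-150.0, -250.0, 32.0], [-96.0, -244.0, 35.0]]
scene hook_handle 0.55 [347. 179.] 212 [[-286.0, -294.0, 6.0], [-277.0, -284.0, 11.0], [-232.0, -265.0, 23.0], [-189.0, -249.0, 31.0], [-176.0, -242.0, 35.0]]
wrist carton 0.7 [158. 225.] 6040 [[-312.0, 100.0, 1.0], [-298.0, 128.0, 2.0], [-262.0, 177.0, 5.0
[... 553 characters left out ...]
 -10.0, 8.0], [-92.0, 7.0, 65.0], [-42.0, 22.0, 71.0]]
wrist sanding_block 0.96 [542.   6.] world med [ 689. -339.   14.] [[-9.0, -322.0, 0.0], [-0.0, -293.0, 14.0], [9.0, -274.0, 31.0]]
scene tape_center 0.59 [284. 207.] world med [565. -38.  47.] [[-126.0, -7.0, 7.0], [-93.0, 20.0, 47.0], [-44.0, 27.0, 69.0]]
scene tape_center 0.56 [270. 346.] world med [318. 457.  44.] [[-316.0, 504.0, 1.0], [-287.0, 537.0, 44.0], [-251.0, 559.0, 67.0]]
scene sanding_block 0.66 [291. 154.] world med [ 709. -352.   28.] [[-14.0, -372.0, -3.0], [18.0, -307.0, 28.0], [59.0, -273.0, 36.0]]
scene pliers 0.78 [179. 265.] world med [721. 314.   9.] [[72.0, 300.0, -3.0], [102.0, 354.0, 9.0], [134.0, 414.0, 15.0]]
```

View pics/fin.png

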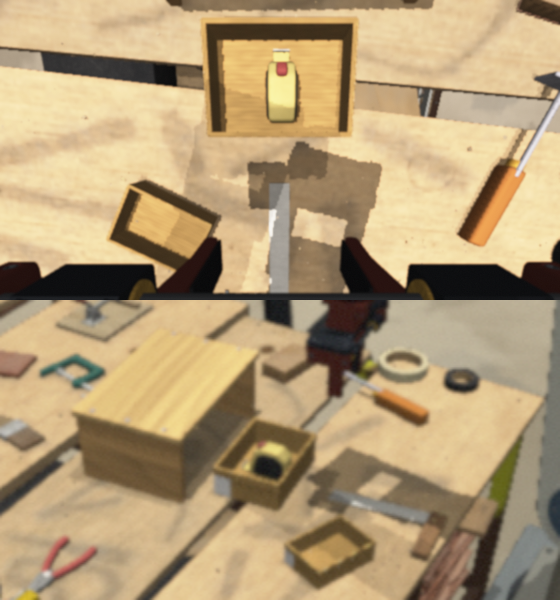

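The tape stands upright in the larger carton at (281,88), the carton is level and clear of the roof, the hook is flat at the right, and the block and pliers haven't moved. Handing in.

```bash
python3 -c "
from workcell import ctrl; print(ctrl.close_job())"
```

```text
the job is handed in; nothing more can be done
None
```

The job is done and handed in at about 28 s of the 72 s allowed. I took the hook by its handle, hooked the carton's front lip and dragged the carton straight out. I then set the hook back down where it started and stood the yellow/black tape measure inside the carton.

What the last checks showed:
- **Carton:** upright, with its back edge about 25 mm in front of the roof edge and its lip level at about 60 mm. The gripper never touched it under the riser.
- **Tape measure:** standing inside the carton, clear of all four walls.
- **Hook:** flat on the bench, resting on handle and blade as it stood at the start, about 200 mm clear of the carton. I took "lay flat" to mean this stance; I did not lay it on its side.
- **Sanding block and pliers:** unmoved, within the cameras' error of a few millimetres.
- **Forces:** about 6 N was the highest I read at the wrist. I only had readings at the end of each move, so brief peaks in between would not show.

Two things went differently than planned. The first move call was refused because its rows left out some fields, and nothing moved. In the final wrist picture the network also labelled the sanding block as the tape measure; the picture itself shows otherwise.

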